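Clear the carving blank and take a moisture reading on its bevel

ROBOT

A 6-joint arm with a two-finger parallel gripper is mounted at the origin on the work surface. World frame = base frame: x ahead of the robot, y to its left, z up, the work surface at z = 0. Lengths are in mm, angles in degrees, forces in N, time in s.
With the tool pointing down it reaches from about 300 to 850 mm from the base axis. Payload 4.2 kg.
Tool frame: the origin (TCP) lies midway between the tips of the shut fingers; the grasp point (between the pads) lies 19 mm behind it (env.grip_depth is the distance from the TCP to the grasp point, in mm); z points along the fingers, y is the line along which they close (so a half turn about z gives the same grasp; the last joint's range is limited). The gripper opens to 91 mm and grips with 3 to 60 N. Pads are 32 mm wide; open, the fingers measure 118 mm over their backs; the gripper's body (76 mm by 178 mm) begins 60 mm behind the grasp point.
Start: joints at [-70.359, 18.312, 89.639, -0, 72.044, -1.146], TCP at [204.068, -537.587, 213.976] pointing down, gripper open.
Joint ranges: [-177.97, 177.97], [-48.28, 115.42], [12.27, 149.76], [-77.06, 257.06], [2.81, 150.46], [-146.56, 146.56]. Speed limits (degrees/s): [147.25, 147.25, 180, 180, 180, 180].

INTERFACE

Orientations are given as [roll, pitch, yaw] about the fixed x, y, z axes, in that order (R = Rz(yaw) Ry(pitch) Rx(roll)).
In Python, from workcell import env, eyes gives the robot as it stands.
- The arm moves only by the tool send_rows, never from a script. Its argument "motion" is a list of rows, each a list of 7 numbers: the shift along the world's x, y, z normalised to -1 to 1, where 1 is 0.5 m, then the turn, a rotation vector about the world's x, y, z normalised to -1 to 1, where 1 is 60 degrees, then the opening, from -1 (shut) to 1 (fully open). A call has 1 to 20 rows; each row is the pose to reach, as a shift and turn from the pose commanded when the call began; what a row does not reach only later rows make up. A row lasts 1/8 s, in which the tool goes at most 62.5 mm and 10.7 degrees, less where a joint would pass 70% of its speed; a pose out of reach is approached as far as the arm can. A call with a number of a shift or a turn outside -1 to 1 is refused whole. A call with a gripper value outside its range is refused whole. The fingers move at their own pace and stop on an object; "squeeze" is the grip in N (left out, the last holds). Time passes only in rows, so rows that repeat a pose let the fingers close. It gives the time, the measured TCP pose, the force, the opening and the grip force at its end, in the units of the state.
- env.state(): the state, without advancing time (a new reading comes with each control period).
- eyes.grab_frame(name): name is "side" or "top"; returns a dict with "pixels" (480x640x3 uint8, red, green, blue), "depth" (480x640 float32, mm along the optical axis (not along the pixel's ray), 0 where there is no reading), "fx", "fy", "cx", "cy" (pixels), "R" (3x3) and "t" (3): a world point X has camera coordinates R X + t. Camera axes: x right, y down, z forward; pixel columns grow to the right and rows downward; lengths in mm; the calibration is good to about 2 mm. A picture is of the moment at which its call begins.
- env.job_done(): hands the job in; it is judged then, once.
The state is a dict: "time_s": time; "qpos": joint angles; "qvel": joint speeds; "effort": joint torques, N m; "ee_pos": TCP position; "ee_rot": TCP orientation; "force": force on the tool from outside, world axes, zero at the start; "torque": the same for the moment, N m; "gripper_width": finger opening in mm; "gripper_force": force on a finger pad.
Only numpy, scipy, OpenCV 4.12 (cv2) and the standard library are available. Lean on these libraries where they do the work, as an engineer would, in place of code of your own. Each camera call takes 0.05 s, during which the arm holds its last target. There are 200 camera calls.

TASK

Clear the timber blank: lay the wooden spoon that lies on it in the tray that already has a spoon, and the gouge in the tray that already has a gouge, without dropping them from a height and without shoving the try-square, pencil or offcut that lie near by. Then lift the moisture meter out of its stand and press its spring foot gently on the pencilled mark on the blank's sloping face, the meter square to that face, the foot inside the ring and pushed in about half of its travel (not bottomed). Finish while still holding the meter there like that: do not let go or put it back.

Things in the scene. Friction and masses are not known exactly. Their poses are not given: they have to be found in the camera images.
- blank: Brown timber blank fixed to the bench, 220 mm (its x) x 280 mm (its y), 60 mm high. Origin: centre of the underside. Its top is flat and level from x = -20 mm to x = +110 mm; from x = -20 mm to x = -110 mm (the side towards the robot) the face slopes down at 18 degrees to about 31 mm high.
- spot: The pencilled mark on the sloping face of the blank: a small cross in a thin dark ring, 31 mm inside diameter, lying flat on the face. Origin: centre of the ring, on the face. Its z axis is the outward normal of the face, 18 degrees off vertical, leaning to the blank's -x side (towards the robot). It lies 45 mm down from the bevel's upper edge, measured level, and anywhere within 70 mm of the blank's middle along y.
- spoon: Loose pale wooden spoon lying on the blank's flat top, 140 mm long along its x, about 35 g. Origin: middle of its length, on the underside; z up. The handle is a straight bar 16 mm wide (y) and 12 mm high from x = -70 to +22 mm; the round bowl, 50 mm wide and 16 mm high, is at x = +20 to +70 mm. It balances about x = 0 to 10 mm.
- gouge: Loose palm gouge lying on the blank's flat top, 142 mm long along its x, about 70 g. Origin: near the middle of its length, on the underside; z up. Dark wooden handle, 22 mm wide and high, from x = -70 to 0 mm, then a brass ferrule and a steel blade to x = +72 mm. It balances near x = -15 mm.
- spoon_tray: Plywood tray fixed to the bench, 150 mm (its x) x 190 mm (its y), walls 5 mm thick and 35 mm high, floor 5 mm thick. Origin: centre of the underside. A like spoon, part of the tray, lies along y by the -x wall (from x = -70 to -20 mm at its bowl, 140 mm long, up to 21 mm high); the rest of the floor is free.
- gouge_tray: The same tray as the spoon tray, same size and axes, but with a like gouge (part of the tray) lying along y by the -x wall, from x = -57 to -35 mm, up to 27 mm high; the rest of the floor is free.
- stand: Black block fixed to the bench, 90 x 90 mm, 70 mm high, with a round upright hole of 23 mm through its middle in which the meter stands, its top then 160 mm above the bench. Origin: centre of the underside.
- meter: Loose moisture meter, 150 g, upright in the stand. Origin: on its axis, at the bottom of the spring foot when fully out; z up the axis. Foot z = 0 to 20 mm (14 mm diameter), steel neck to 60 mm (18 mm diameter), collar 60 to 66 mm (40 mm diameter, rests on the stand's top), grey handle 66 to 150 mm: 34 mm along x, 24 mm along y. Lift it 65 mm or more to clear the stand.
- foot_tip (a point): Centre of the bottom face of the meter's spring foot (moves with the foot).
- foot (a joint): How far the spring foot is pushed into the meter, in m: 0 fully out, 0.014 bottomed. The spring starts at 1 N and adds 0.25 N per mm (4.5 N when bottomed).
- square: Bystander: loose try-square lying flat in front of the blank, 140 mm blade with wooden stock 12 mm high. Origin: underside, where blade and stock meet.
- pencil: Bystander: loose pencil, 165 mm long, 8 mm thick, lying in front of the blank. Origin: underside, middle.
- offcut: Bystander: loose offcut of pale wood, 75 x 45 x 30 mm, to the right of the blank. Origin: centre of the underside.

How it is judged (in metres and radians):
On the way, in this order (a step that is already met when the one before it is completed fails the run):
1. spoon and gouge lie in their own trays, let go and at rest (x of spoon in the frame of spoon_tray between -0.07 and 0.07 m and y of spoon in the frame of spoon_tray between -0.09 and 0.09 m and z of spoon in the frame of spoon_tray below 0.045 m and angle between the x axis of spoon and the z axis of spoon_tray, either way round above 1.2 rad and linear speed of each of spoon, gouge below 0.03 m/s and contact force between the fingers and spoon below 0.05 N and x of gouge in the frame of gouge_tray between -0.07 and 0.07 m and y of gouge in the frame of gouge_tray between -0.09 and 0.09 m and z of gouge in the frame of gouge_tray below 0.045 m and angle between the x axis of gouge and the z axis of gouge_tray, either way round above 1.2 rad and contact force between the fingers and gouge below 0.05 N), for 0.2 s.
2. the meter, held by the gripper, presses its foot lightly and squarely on the mark (distance between foot_tip and spot below 0.0085 m and angle between the z axis of meter and the z axis of spot, either way round below 0.14 rad and value of joint foot between 0.002 and 0.0125 m and contact force between meter and blank between 0.7 and 6 N and contact force between the fingers and meter above 1 N and contact force between meter and stand below 0.05 N), for 0.3 s.
At the end, for the whole second after the job is handed in: Spoon and gouge lie at rest in their own trays, let go; the gripper holds the meter clear of its stand, foot centre within 8.5 mm of the mark's centre, axis within 8 degrees of the face's normal, foot pushed in 2 to 12.5 mm, pressing with 0.7 to 6 N (all of step 1 and all of step 2); the arm keeps its last pose, push and grip.
It fails at once if the meter is pressed on the blank with more than 15 N (contact force between meter and blank above 15 N).
It fails at once if the spoon or the gouge falls freely from a height (faster than 1.2 m/s out of the fingers) ((linear speed of spoon above 1.2 m/s and contact force between the fingers and spoon below 0.01 N) or (linear speed of gouge above 1.2 m/s and contact force between the fingers and gouge below 0.01 N)).
It fails at once if the try-square, pencil or offcut is moved by more than 40 mm (distance of any of square, pencil, offcut from where it was at the start of the episode above 0.04 m).
It also fails if it takes over 72 s, if anything falls off the work surface, if the arm or the gripper's body presses on something with over 40 N, if the wrist force passes 120 N, or if a joint passes its speed limit or range.

## Working session

There is one attempt and no reset: what is moved stays moved. The work goes in short steps, Python scripts to look and compute and a tool call to move; the robot and the scene stay as the last step left them, time stands still between calls to the robot, and variables do not carry over. Pictures are saved under pics/ and viewed, at most 10 in all, crops included, and the job is handed in when it is done.

Besides the shell and the picture viewer there is one more tool, called after "Emit:" by a JSON object that holds its "fn" and its "kwargs". send_rows: Moves the arm, as the interface text tells. Its arguments: {"type":"object","properties":{"motion":{"type":"array"},"squeeze":{"type":"number"}},"required":["motion"]}

```bash
ls; mkdir -p pics; python3 - <<'E'
from workcell import env, eyes
import cv2,numpy as np
for n in("top","side"):
    f=eyes.grab_frame(n); cv2.imwrite(f"pics/{n}0.png",f["pixels"][:,:,::-1]); np.savez(f"{n}0.npz",**f)
    print(n,f["fx"],f["cx"],f["cy"],np.round(f["R"],3).tolist(),f["t"])
print(env.state())
E
```

```text
pics
top 563.7809494356678 323.03145608303737 246.88462420979306 [[0.031, -0.999, -0.014], [-0.997, -0.03, -0.067], [0.067, 0.016, -0.998]] [  -3.15195912  534.61496715 1052.42426138]
side 495.8591274518463 321.60531256060193 239.83293975253525 [[-0.999, -0.053, -0.005], [-0.024, 0.532, -0.847], [0.048, -0.845, -0.532]] [ 526.24630195   81.53236796 1053.00472048]
{'time_s': 0.1, 'qpos': array([-7.03585930e+01,  1.83484430e+01,  8.96992677e+01,  1.70702683e-03,
        7.20423398e+01, -1.14630960e+00]), 'qvel': array([ 0.00035983,  0.0123325 , -0.17997499, -0.0114947 ,  0.00905102,
       -0.07162886]), 'effort': array([-2.18477949e-04, -4.13332164e+01, -2.32508540e+01,  7.27768033e-02,
        4.21354047e-02, -6.66000460e-05]), 'ee_pos': array([ 203.92904911, -537.15123945,  213.20068364]), 'ee_rot': array([-1.79910000e+02, -3.42422493e-03,  2.07871863e+01]), 'force': array([0.35574925, 0.0856762 , 0.71207611]), 'torque': array([-0.02786329, -0.02637124, -0.01654087]), 'gripper_force': 0.0, 'gripper_width': 91.19988661929935}
```

View pics/top0.png

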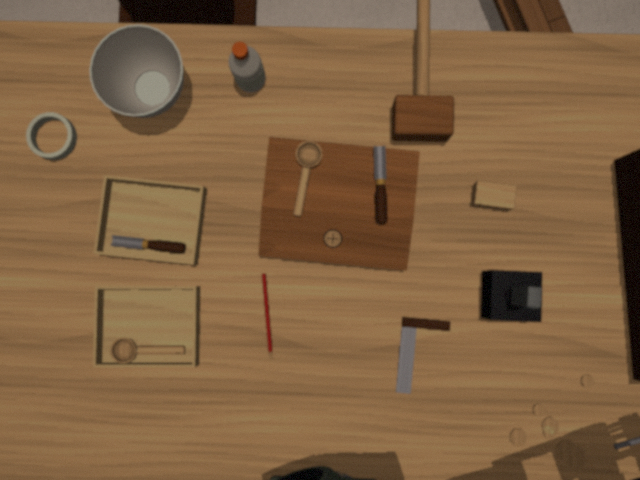

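View pics/side0.png

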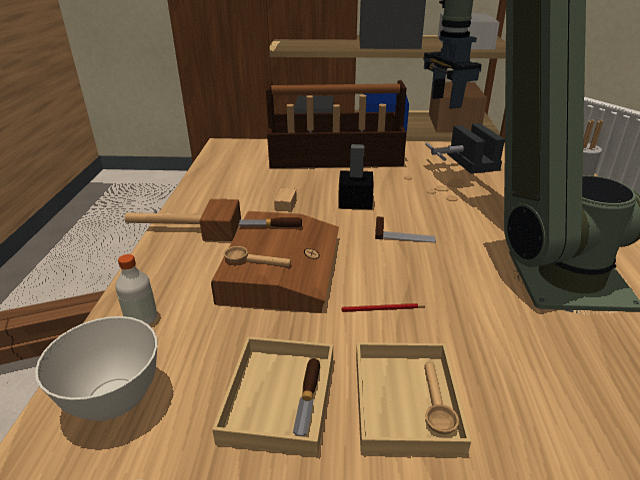

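```bash
python3 - <<'E'
import cv2,numpy as np
im=cv2.imread("pics/top0.png")
cv2.imwrite("pics/c1.png",cv2.resize(im[130:275,255:425],None,fx=4,fy=4,interpolation=cv2.INTER_CUBIC))
a=cv2.resize(im[170:370,90:210],None,fx=3,fy=3,interpolation=cv2.INTER_CUBIC)
b=cv2.resize(im[260:330,470:555],None,fx=4,fy=4,interpolation=cv2.INTER_CUBIC)
c=np.zeros((600,720,3),np.uint8);c[:600,:360]=a;c[:280,370:710]=b;cv2.imwrite("pics/c2.png",c)
E
```

```text
(no output)
```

View pics/c1.png

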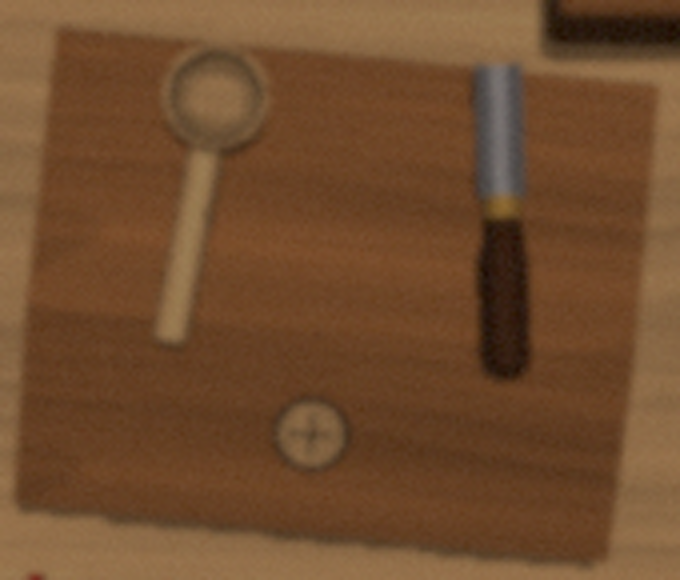

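View pics/c2.png

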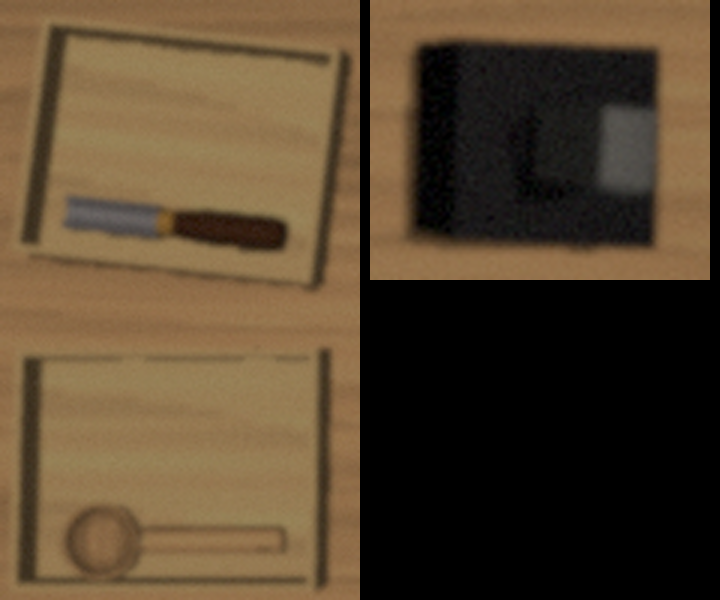

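```bash
cat > h.py <<'E'
import numpy as np,cv2
def load(n):return dict(np.load(n+".npz"))
def ray(f,u,v,z):
    d=f["R"].T@np.array([(u-f["cx"])/f["fx"],(v-f["cy"])/f["fy"],1]);c=-f["R"].T@f["t"]
    return c+d*(z-c[2])/d[2]
def cloud(f):
    v,u=np.mgrid[:480,:640];D=f["depth"]
    P=np.stack([(u-f["cx"])/f["fx"]*D,(v-f["cy"])/f["fy"]*D,D],-1)-f["t"]
    P=P@f["R"];P[D==0]=np.nan;return P
E
python3 - <<'E'
from h import *
f=load("top0");P=cloud(f)
print("cam",-f["R"].T@f["t"])
def rect(a,lo,hi,nm):
    u0,v0,u1,v1=a;Q=P[v0:v1,u0:u1].reshape(-1,3);Q=Q[(Q[:,2]>lo)&(Q[:,2]<hi)]
    print(nm,len(Q),np.round(np.nanmedian(Q,0),1),[np.round(x,1) for x in cv2.minAreaRect(Q[:,:2].astype(np.float32))])
rect((85,165,215,272),30,42,"gtray");rect((85,276,210,375),30,42,"stray")
rect((470,260,555,330),150,175,"meter");rect((470,260,555,330),66,76,"stand")
rect((470,260,555,330),45,80,"stand2")
rect((250,130,430,275),20,90,"blank");rect((250,130,430,275),58,63,"blanktop")
g=lambda x,y,z:np.round(ray(f,x/4+255,y/4+130,z),1)
for n,x,y,z in[("bTL",60,30,60),("bTR",657,88,60),("bBL",18,508,31),("bBR",605,565,31),("bowltip",217,47,74),("bowlc",215,100,74),("handend",171,343,72),("handst",204,150,72),("gtip",497,65,68),("gbutt",505,377,75),("gferr",502,218,75),("spot",311,434,45.4)]:print(n,g(x,y,z))
v,u=238,333;print("spot depth",P[v-1:v+2,u-1:u+2].reshape(-1,3).mean(0))
s=load("side0");S=cloud(s)
for n,(u,v) in dict(spot=(312,254),metertop=(357,148),bowl=(236,255),hand=(275,262),ghand=(287,222)).items():print("side",n,np.round(np.nanmedian(S[v-1:v+2,u-1:u+2].reshape(-1,3),0),1))
for nm,a in(("s",(335,135,380,215)),):
    Q=S[a[1]:a[3],a[0]:a[2]].reshape(-1,3);Q=Q[(Q[:,2]>100)&(Q[:,2]<175)&(np.abs(Q[:,1]+330)<200)];print("meter side",len(Q),np.nanmin(Q,0),np.nanmax(Q,0))
E
```

```text
cam [ 463.19332974   -4.02709923 1085.75118957]
gtray 987 [578.9 345.2  33.2] [array([577. , 342.9]), array([192.2, 150.5]), np.float64(85.5)]
stray 985 [365.5 346.4  33.2] [array([376.2, 340.1]), array([148.4, 191.7]), np.float64(1.8)]
meter 333 [ 454.8 -335.   157.9] [array([ 454.4, -336.3]), array([25. , 34.6]), np.float64(87.7)]
stand 1780 [ 455.7 -325.6   68.9] [array([ 455.1, -336.5]), array([91.7, 89.9]), np.float64(89.1)]
stand2 2130 [ 456.1 -322.8   68.6] [array([ 455. , -336.6]), array([92. , 90.2]), np.float64(88.9)]
blank 18456 [615.8 -16.4  57.1] [array([634.9, -24.2]), array([300.1, 261.4]), np.float64(86.0)]
blanktop 5672 [656.5 -19.   59.5] [array([670.9, -24.2]), array([294.6, 184.1]), np.float64(86.3)]
bTL [731.5 116.6  60. ]
bTR [ 711.8 -159.3   60. ]
bBL [511.  131.4  31. ]
bBR [ 492.7 -143.8   31. ]
bowltip [721.9  43.1  74. ]
bowlc [697.4  43.2  74. ]
handend [586.   59.6  72. ]
handst [674.7  47.6  72. ]
gtip [718.6 -84.9  68. ]
gbutt [574.6 -91.4  75. ]
gferr [646.7 -88.3  75. ]
spot [548.7  -4.9  45.4]
spot depth [549.70635976  -5.37462053  44.81079574]
side spot [547.1   1.6  45.9]
side metertop [ 453.  -324.3  156.9]
side bowl [701.4  37.9  63.8]
side hand [616.5  64.3  68.8]
side ghand [608.6 -82.2  74.4]
meter side 339 [ 436.35234521 -347.74337109  100.29424585] [ 470.72846628 -316.97956959  162.04594448]
```

The pictures show the spoon at left on the blank (bowl at 309,155, handle end at 298,216), the gouge at right (380,146 to 381,224), and the mark at (333,238). The spoon tray is at about (148,328), the gouge tray at (150,222) and the meter at about (533,298). Gouge first.

Emit:
{"fn": "send_rows", "kwargs": {"motion": [[0.2, 0.21, 0, 0, 0, -0.1, 1], [0.851, 0.897, 0, 0, 0, -0.303, 1], [0.851, 0.897, 0, 0, 0, -0.303, 1], [0.851, 0.897, 0, 0, 0, -0.303, 1], [0.851, 0.897, 0, 0, 0, -0.303, 1], [0.851, 0.897, 0, 0, 0, -0.303, 1], [0.851, 0.897, 0, 0, 0, -0.303, 1], [0.851, 0.897, 0, 0, 0, -0.303, 1], [0.851, 0.897, 0, 0, 0, -0.303, 1], [0.851, 0.897, 0, 0, 0, -0.303, 1], [0.851, 0.897, 0, 0, 0, -0.303, 1], [0.851, 0.897, 0, 0, 0, -0.303, 1], [0.851, 0.897, 0, 0, 0, -0.303, 1], [0.851, 0.897, -0.1, 0, 0, -0.303, 1], [0.851, 0.897, -0.168, 0, 0, -0.303, 1], [0.851, 0.897, -0.168, 0, 0, -0.303, 1]]}}

```text
time_s: 2.1
ee_pos: [626.9, -90.0, 127.6]
ee_rot: [-179.9, 0.4, 2.5]
force: [0.1, 0.4, 0.2]
gripper_width: 91.3
gripper_force: 0.0
```

Emit:
{"fn": "send_rows", "kwargs": {"motion": [[0.004, 0.002, -0.05, 0, 0, 0, 1], [0.004, 0.002, -0.09, 0, 0, 0, 1], [0.004, 0.002, -0.115, 0, 0, 0, 1], [0.004, 0.002, -0.128, 0, 0, 0, 1], [0.004, 0.002, -0.128, 0, 0, 0, 1], [0.004, 0.002, -0.128, 0, 0, 0, 1]]}}

```text
time_s: 2.85
ee_pos: [632.1, -88.2, 66.9]
ee_rot: [180.0, -0.1, 2.6]
force: [0.2, 0.7, 1.0]
gripper_width: 91.1
gripper_force: 0.0
```

```bash
python3 - <<'E'
from workcell import env, eyes
import cv2,numpy as np
print(env.state()["ee_pos"])
f=eyes.grab_frame("side"); p=f["pixels"][170:320,200:400,::-1]; cv2.imwrite("pics/g1.png",cv2.resize(p,None,fx=4,fy=4,interpolation=cv2.INTER_CUBIC))
E
```

```text
[632.14465032 -88.20688435  66.86751217]
```

View pics/g1.png

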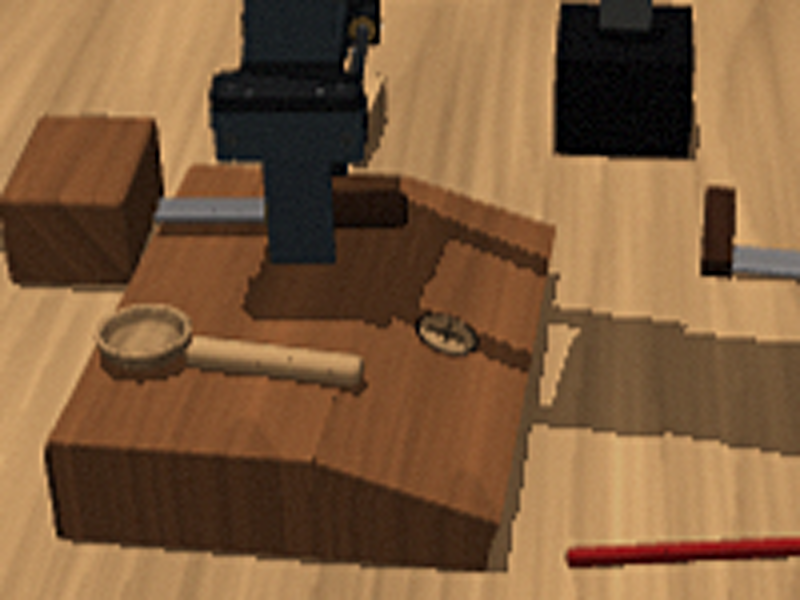

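The fingers straddle the gouge handle correctly. Now I close and lift.

Emit:
{"fn": "send_rows", "kwargs": {"motion": [[0, 0, -0.003, 0, 0, 0, -1], [0, 0, -0.003, 0, 0, 0, -1], [0, 0, -0.003, 0, 0, 0, -1], [0, 0, -0.003, 0, 0, 0, -1], [0, 0, -0.003, 0, 0, 0, -1], [0, 0, -0.003, 0, 0, 0, -1], [0, 0, -0.003, 0, 0, 0, -1], [0, 0, -0.003, 0, 0, 0, -1]], "squeeze": 25}}

```text
time_s: 3.9
ee_pos: [631.6, -88.1, 64.5]
ee_rot: [180.0, 0.0, 2.6]
force: [0.3, 0.2, -0.0]
gripper_width: 22.1
gripper_force: 25.0
```

Emit:
{"fn": "send_rows", "kwargs": {"motion": [[0, 0, 0.05, 0, 0, 0, -1], [0, 0, 0.12, 0, 0, 0, -1], [0, 0.05, 0.2, 0, 0, 0.1, -1], [0, 0.13, 0.2, 0, 0, 0.25, -1], [-0.01, 0.23, 0.2, 0, 0, 0.4, -1], [-0.02, 0.33, 0.2, 0, 0, 0.55, -1], [-0.03, 0.43, 0.2, 0, 0, 0.7, -1], [-0.04, 0.53, 0.2, 0, 0, 0.85, -1], [-0.05, 0.63, 0.2, 0, 0, 1.0, -1], [-0.06, 0.72, 0.2, 0, 0, 1.0, -1], [-0.062, 0.79, 0.2, 0, 0, 1.0, -1], [-0.062, 0.83, 0.2, 0, 0, 1.0, -1], [-0.062, 0.83, 0.2, 0, 0, 1.0, -1]]}}

```text
time_s: 5.52
ee_pos: [600.4, 327.5, 164.0]
ee_rot: [180.0, 0.0, 62.7]
force: [0.3, -0.9, -1.2]
gripper_width: 21.9
gripper_force: 25.0
```

Emit:
{"fn": "send_rows", "kwargs": {"motion": [[0, 0, 0, 0, 0, 0.15, -1], [0, 0, -0.04, 0, 0, 0.3, -1], [0, 0, -0.12, 0, 0, 0.382, -1], [0, 0, -0.18, 0, 0, 0.382, -1], [0, 0, -0.22, 0, 0, 0.382, -1], [0, 0, -0.25, 0, 0, 0.382, -1], [0, 0, -0.27, 0, 0, 0.382, -1], [0, 0, -0.28, 0, 0, 0.382, -1], [0, 0, -0.28, 0, 0, 0.382, -1]]}}

```text
time_s: 6.65
ee_pos: [600.7, 326.9, 24.6]
ee_rot: [180.0, -0.0, 85.5]
force: [-0.3, -0.5, -0.6]
gripper_width: 21.7
gripper_force: 25.0
```

Emit:
{"fn": "send_rows", "kwargs": {"motion": [[0, 0, -0.015, 0, 0, 0, -1], [0, 0, -0.025, 0, 0, 0, -1], [0, 0, -0.028, 0, 0, 0, -1], [0, 0, -0.028, 0, 0, 0, -1], [0, 0, -0.028, 0, 0, 0, -0.1], [0, 0, -0.028, 0, 0, 0, -0.1], [0, 0, -0.028, 0, 0, 0, -0.1], [0, 0, -0.028, 0, 0, 0, -0.1], [0, 0, -0.028, 0, 0, 0, -0.1]]}}

```text
time_s: 7.78
ee_pos: [600.6, 326.9, 10.5]
ee_rot: [180.0, -0.0, 85.5]
force: [-0.2, -0.3, -0.7]
gripper_width: 41.0
gripper_force: 0.0
```

Emit:
{"fn": "send_rows", "kwargs": {"motion": [[0, 0, 0.05, 0, 0, 0, -0.1], [0, 0, 0.14, 0, 0, 0, -0.1], [0, 0, 0.24, 0, 0, 0, 0], [0, 0, 0.3, 0, 0, -0.1, 0.5], [0.115, -0.552, 0.3, 0, 0, -1, 1], [0.115, -0.552, 0.3, 0, 0, -1, 1], [0.115, -0.552, 0.3, 0, 0, -1, 1], [0.115, -0.552, 0.3, 0, 0, -1, 1], [0.115, -0.552, 0.3, 0, 0, -1, 1], [0.115, -0.552, 0.3, 0, 0, -1, 1], [0.115, -0.552, 0.3, 0, 0, -1, 1], [0.115, -0.552, 0.3, 0, 0, -1, 1]]}}

```text
time_s: 9.28
ee_pos: [657.8, 52.4, 160.5]
ee_rot: [-180.0, 0.0, 25.7]
force: [0.4, 0.1, 0.7]
gripper_width: 91.1
gripper_force: 0.0
```

Emit:
{"fn": "send_rows", "kwargs": {"motion": [[0, 0, 0, 0, 0, -0.18, 0.3], [0, 0, -0.04, 0, 0, -0.36, 0.3], [0, 0, -0.1, 0, 0, -0.542, 0.3], [0, 0, -0.15, 0, 0, -0.542, 0.3], [0, 0, -0.17, 0, 0, -0.542, 0.3], [0, 0, -0.17, 0, 0, -0.542, 0.3], [0, 0, -0.17, 0, 0, -0.542, 0.3]]}}

```text
time_s: 10.15
ee_pos: [658.9, 51.3, 76.7]
ee_rot: [-180.0, -0.1, -7.0]
force: [0.1, -0.6, 0.6]
gripper_width: 58.8
gripper_force: 0.0
```

```bash
python3 - <<'E'
from workcell import env, eyes
import cv2,numpy as np
print(env.state()["ee_pos"])
a=eyes.grab_frame("side")["pixels"][170:460,200:480,::-1]; b=eyes.grab_frame("top")["pixels"][120:380,90:430,::-1]
c=np.zeros((290,620,3),np.uint8);c[:290,:280]=a;c[:260,280:620]=b
cv2.imwrite("pics/s1.png",cv2.resize(c,(800,374),interpolation=cv2.INTER_CUBIC))
E
```

```text
[658.91512502  51.30115138  76.72425117]
```

View pics/s1.png

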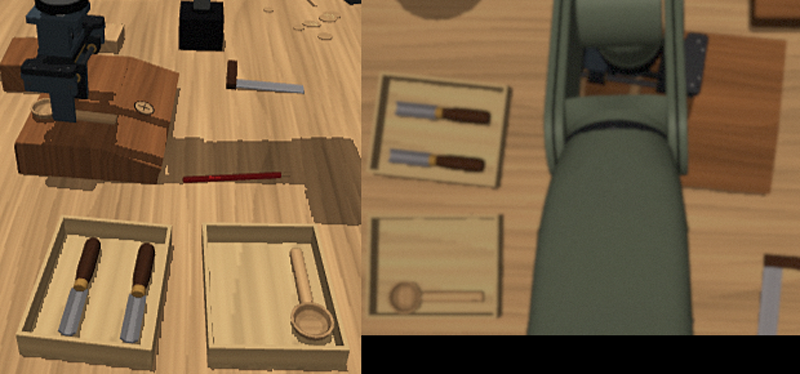

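The gouge lies in its tray, and the gripper is over the spoon handle. I lower it and grip.

Emit:
{"fn": "send_rows", "kwargs": {"motion": [[0, 0, -0.013, 0, 0, 0, 0.3], [0, 0, -0.025, 0, 0, 0, 0.3], [0, 0, -0.026, 0, 0, 0, 0], [0, 0, -0.026, 0, 0, 0, -1], [0, 0, -0.026, 0, 0, 0, -1], [0, 0, -0.026, 0, 0, 0, -1], [0, 0, -0.026, 0, 0, 0, -1], [0, 0, -0.026, 0, 0, 0, -1], [0, 0, -0.026, 0, 0, 0, -1]], "squeeze": 20}}

```text
time_s: 11.38
ee_pos: [658.1, 50.9, 62.6]
ee_rot: [180.0, -0.0, -7.0]
force: [-1.1, -0.1, 1.2]
gripper_width: 15.9
gripper_force: 20.0
```

Emit:
{"fn": "send_rows", "kwargs": {"motion": [[0, 0, 0.05, 0, 0, 0, -1], [0, 0, 0.12, 0, 0, 0, -1], [-0.03, 0.03, 0.2, 0, 0, 0.1, -1], [-0.09, 0.1, 0.22, 0, 0, 0.25, -1], [-0.16, 0.18, 0.22, 0, 0, 0.4, -1], [-0.23, 0.26, 0.22, 0, 0, 0.55, -1], [-0.3, 0.34, 0.22, 0, 0, 0.7, -1], [-0.37, 0.42, 0.22, 0, 0, 0.85, -1], [-0.44, 0.5, 0.22, 0, 0, 1.0, -1], [-0.49, 0.56, 0.22, 0, 0, 1.0, -1], [-0.51, 0.588, 0.22, 0, 0, 1.0, -1], [-0.51, 0.588, 0.22, 0, 0, 1.0, -1]]}}

```text
time_s: 12.88
ee_pos: [403.0, 345.3, 172.4]
ee_rot: [180.0, 0.0, 53.1]
force: [-0.0, -1.1, -1.2]
gripper_width: 16.2
gripper_force: 20.0
```

Emit:
{"fn": "send_rows", "kwargs": {"motion": [[0, 0, 0, 0, 0, 0.16, -1], [0, 0, -0.02, 0, 0, 0.32, -1], [0, 0, -0.05, 0, 0, 0.48, -1], [0, 0, -0.11, 0, 0, 0.647, -1], [0, 0, -0.18, 0, 0, 0.647, -1], [0, 0, -0.23, 0, 0, 0.647, -1], [0, 0, -0.27, 0, 0, 0.647, -1], [0, 0, -0.295, 0, 0, 0.647, -1], [0, 0, -0.295, 0, 0, 0.647, -1], [0, 0, -0.295, 0, 0, 0.647, -1]]}}

```text
time_s: 14.12
ee_pos: [403.9, 345.1, 25.7]
ee_rot: [179.9, -0.0, 91.8]
force: [-0.4, 0.2, -0.3]
gripper_width: 15.6
gripper_force: 20.0
```

Emit:
{"fn": "send_rows", "kwargs": {"motion": [[0, 0, -0.015, 0, 0, 0, -1], [0, 0, -0.028, 0, 0, 0, -1], [0, 0, -0.034, 0, 0, 0, -1], [0, 0, -0.034, 0, 0, 0, -1], [0, 0, -0.034, 0, 0, 0, -0.2], [0, 0, -0.034, 0, 0, 0, -0.2], [0, 0, -0.034, 0, 0, 0, -0.2], [0, 0, -0.034, 0, 0, 0, -0.2]]}}

```text
time_s: 15.12
ee_pos: [403.1, 344.9, 8.0]
ee_rot: [180.0, -0.0, 91.8]
force: [0.1, 0.3, 0.7]
gripper_width: 36.3
gripper_force: 0.0
```

Emit:
{"fn": "send_rows", "kwargs": {"motion": [[0, 0, 0.05, 0, 0, 0, -0.2], [0, 0, 0.15, 0, 0, 0, -0.2], [0, 0, 0.27, 0, 0, 0, 0], [0, 0, 0.39, 0, 0, -0.1, 0.5], [0.05, -0.68, 0.46, 0, 0, -1, 1], [0.05, -0.68, 0.46, 0, 0, -1, 1], [0.05, -0.68, 0.46, 0, 0, -1, 1], [0.05, -0.68, 0.46, 0, 0, -1, 1], [0.05, -0.68, 0.46, 0, 0, -1, 1], [0.05, -0.68, 0.46, 0, 0, -1, 1], [0.05, -0.68, 0.46, 0, 0, -1, 1], [0.05, -0.68, 0.46, 0, 0, -1, 1]]}}

```text
time_s: 16.62
ee_pos: [427.8, 5.6, 237.8]
ee_rot: [-180.0, 0.0, 31.8]
force: [0.0, 0.7, -0.4]
gripper_width: 91.2
gripper_force: 0.0
```

```bash
python3 - <<'E'
from workcell import env, eyes
from h import *
print(env.state()["ee_pos"],env.state()["ee_rot"])
f=eyes.grab_frame("side");np.savez("side1.npz",**f)
a=f["pixels"][330:460,200:480,::-1]
b=f["pixels"][130:220,320:400,::-1]
c=np.zeros((600,800,3),np.uint8)
c[:260,:560]=cv2.resize(a,None,fx=2,fy=2,interpolation=cv2.INTER_CUBIC);c[265:265+270,:240]=cv2.resize(b,None,fx=3,fy=3,interpolation=cv2.INTER_CUBIC)
d=f["pixels"][230:275,290:335,::-1];c[265:535,260:530]=cv2.resize(d,None,fx=6,fy=6,interpolation=cv2.INTER_CUBIC)
cv2.imwrite("pics/m1.png",c)
E
```

```text
[427.8364089    5.58914685 237.79625017] [-1.79957213e+02  8.05444674e-04  3.18353835e+01]
```

View pics/m1.png

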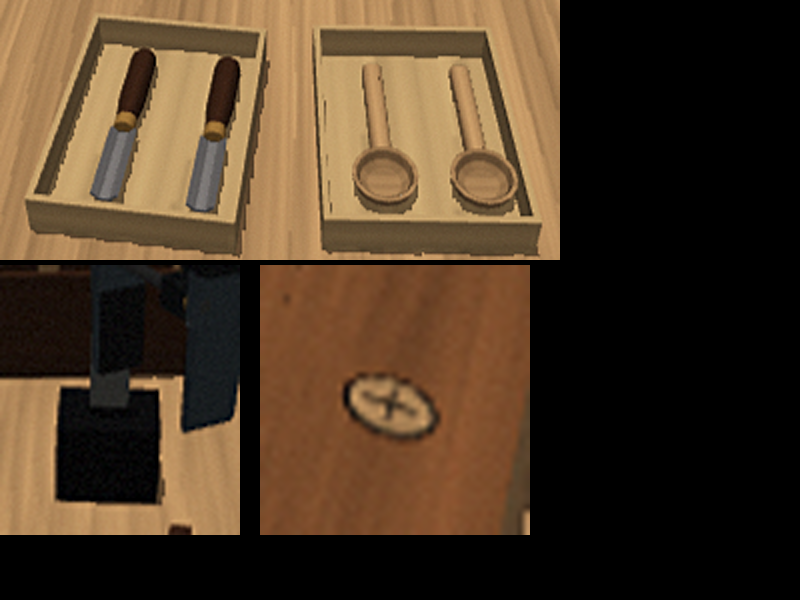

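Emit:
{"fn": "send_rows", "kwargs": {"motion": [[0.01, -0.1, 0, 0, 0, -0.1, 1], [0.053, -0.684, 0, 0, 0, -0.563, 1], [0.053, -0.684, 0, 0, 0, -0.563, 1], [0.053, -0.684, 0, 0, 0, -0.563, 1], [0.053, -0.684, 0, 0, 0, -0.563, 1], [0.053, -0.684, 0, 0, 0, -0.563, 1], [0.053, -0.684, 0, 0, 0, -0.563, 1], [0.053, -0.684, 0, 0, 0, -0.563, 1], [0.053, -0.684, -0.06, 0, 0, -0.563, 1], [0.053, -0.684, -0.1, 0, 0, -0.563, 1], [0.053, -0.684, -0.1, 0, 0, -0.563, 1], [0.053, -0.684, -0.1, 0, 0, -0.563, 1]]}}

```text
time_s: 18.18
ee_pos: [455.3, -336.3, 189.1]
ee_rot: [179.9, -0.1, -1.9]
force: [0.3, 0.3, -0.1]
gripper_width: 91.3
gripper_force: 0.0
```

```bash
python3 - <<'E'
from workcell import env, eyes
from h import *
print(env.state()["ee_pos"],env.state()["ee_rot"])
t=load("top0");s=load("side0")
print(ray(t,311.5/4+255-.5,434.5/4+130-.5,45.4),ray(s,311.4,252.9,45.4))
f=eyes.grab_frame("side")
b=f["pixels"][110:220,300:420,::-1]
cv2.imwrite("pics/m2.png",cv2.resize(b,None,fx=5,fy=5,interpolation=cv2.INTER_CUBIC))
E
```

```text
[ 455.33512082 -336.33998977  189.09851778] [ 1.79946162e+02 -8.18587780e-02 -1.86564383e+00]
[549.39085008  -4.22425267  45.4       ] [548.79022731  -4.08805402  45.4       ]
```

View pics/m2.png

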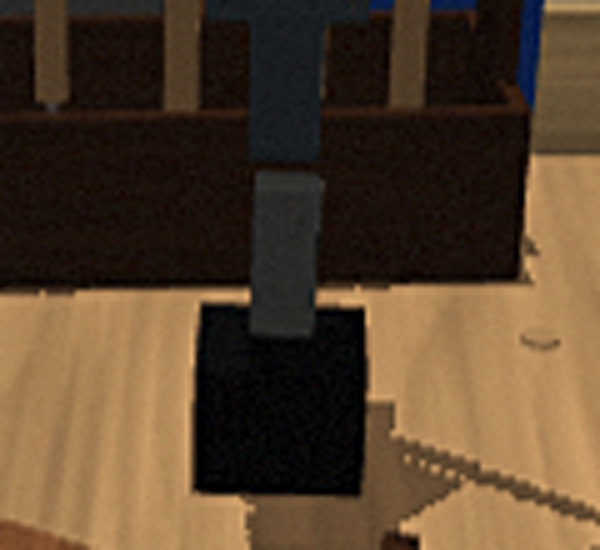

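Both items rest properly in their trays. The two cameras agree on the mark at (549,-4), and the near finger is lined up in x with the meter. I descend and grip.

Emit:
{"fn": "send_rows", "kwargs": {"motion": [[0, 0, -0.05, 0, 0, 0, 1], [0, 0, -0.1, 0, 0, 0, 1], [0, 0, -0.15, 0, 0, 0, 1], [0, 0, -0.18, 0, 0, 0, 1], [0, 0, -0.187, 0, 0, 0, 1], [0, 0, -0.187, 0, 0, 0, -1], [0, 0, -0.187, 0, 0, 0, -1], [0, 0, -0.187, 0, 0, 0, -1], [0, 0, -0.187, 0, 0, 0, -1], [0, 0, -0.187, 0, 0, 0, -1], [0, 0, -0.187, 0, 0, 0, -1], [0, 0, -0.187, 0, 0, 0, -1]], "squeeze": 45}}

```text
time_s: 19.73
ee_pos: [454.5, -336.9, 94.4]
ee_rot: [-180.0, 0.0, -2.0]
force: [-1.0, 0.5, 0.4]
gripper_width: 24.4
gripper_force: 0.5
```

Emit:
{"fn": "send_rows", "kwargs": {"motion": [[0, 0, 0, 0, 0, 0, -1], [0, 0, 0, 0, 0, 0, -1], [0, 0, 0, 0, 0, 0, -1]]}}

```text
time_s: 20.1
ee_pos: [454.5, -337.0, 94.4]
ee_rot: [-180.0, 0.0, -2.0]
force: [0.0, 0.5, 0.4]
gripper_width: 23.8
gripper_force: 45.0
```

Emit:
{"fn": "send_rows", "kwargs": {"motion": [[0, 0, 0.03, 0, 0, 0, -1], [0, 0, 0.07, 0, 0, 0, -1], [0, 0, 0.12, 0, 0, 0, -1], [0, 0, 0.17, 0, 0, 0, -1], [0, 0, 0.21, 0, 0, 0, -1], [0, 0, 0.24, 0, 0, 0, -1], [0, 0, 0.24, 0, 0, 0, -1], [0, 0, 0.24, 0, 0, 0, -1]]}}

```text
time_s: 21.1
ee_pos: [454.1, -336.8, 213.8]
ee_rot: [-180.0, 0.1, -2.0]
force: [-0.1, -0.1, -1.9]
gripper_width: 24.1
gripper_force: 45.0
```

Emit:
{"fn": "send_rows", "kwargs": {"motion": [[0.01, 0.03, 0, 0, -0.02, 0, -1], [0.02, 0.1, 0, 0, -0.06, 0, -1], [0.04, 0.2, 0, -0.007, -0.1, 0, -1], [0.06, 0.3, 0, -0.01, -0.15, 0, -1], [0.08, 0.4, 0, -0.014, -0.2, 0, -1], [0.1, 0.5, 0, -0.02, -0.25, 0, -1], [0.11, 0.59, 0, -0.021, -0.28, 0, -1], [0.113, 0.65, 0, -0.021, -0.299, 0, -1], [0.113, 0.671, -0.03, -0.021, -0.299, 0, -1], [0.113, 0.671, -0.07, -0.021, -0.299, 0, -1], [0.113, 0.671, -0.1, -0.021, -0.299, 0, -1], [0.113, 0.671, -0.1, -0.021, -0.299, 0, -1], [0.113, 0.671, -0.1, -0.021, -0.299, 0, -1]]}}

```text
time_s: 22.72
ee_pos: [511.1, -1.2, 164.9]
ee_rot: [179.3, -18.0, -1.8]
force: [0.3, 0.1, -0.9]
gripper_width: 24.1
gripper_force: 45.0
```

```bash
python3 - <<'E'
from workcell import env, eyes
from h import *
from scipy.spatial.transform import Rotation as Ro
st=env.state();p=st["ee_pos"];R=Ro.from_euler("xyz",st["ee_rot"],degrees=True).as_matrix()
n=np.array([-.3083,.0216,.9511]);spot=np.array([549,-4.1,45.4]);a=-R[:,2]
print(p,st["ee_rot"],st["force"],"ang",np.degrees(np.arccos(a@n)))
tip=p-84.4*a;d=tip-spot;print("tip",tip,"along n",d@n,"lateral",d-(d@n)*n)
s=eyes.grab_frame("side");q=s["R"]@tip+s["t"];print("tip px side",q[:2]/q[2]*s["fx"]+[s["cx"],s["cy"]])
b=s["pixels"][185:275,265:365,::-1]
cv2.imwrite("pics/m3.png",cv2.resize(b,None,fx=6,fy=6,interpolation=cv2.INTER_CUBIC))
E
```

```text
[511.11739544  -1.24793804 164.87519685] [179.34618449 -18.00809716  -1.84520368] [ 0.250934    0.11384554 -0.93877062] ang nan
tip [537.16353491  -3.05062779  84.61493939] along n 40.969177479123374 lateral [0.79433232 0.16443798 0.24915469]
tip px side [316.60772202 237.69132292]<stdin>:6: RuntimeWarning: invalid value encountered in arccos
```

View pics/m3.png

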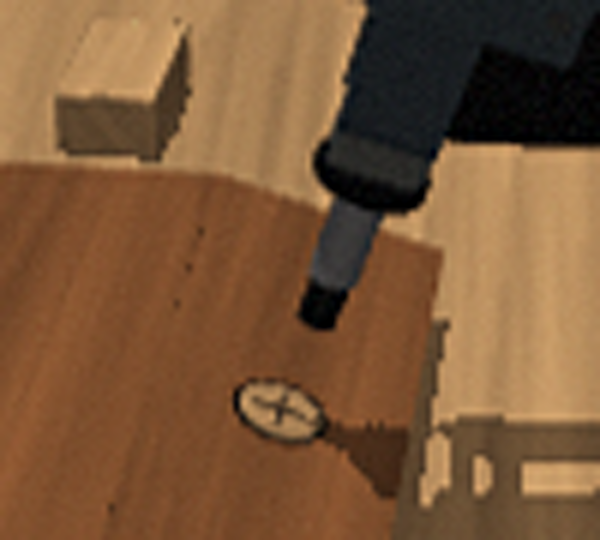

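The tip sits on the line along the normal above the mark (tip at 318,238; mark at 312,253). I press slowly along the normal.

Emit:
{"fn": "send_rows", "kwargs": {"motion": [[0.006, 0, -0.019, 0, 0, 0, -1], [0.0123, -0.001, -0.038, 0, 0, 0, -1], [0.0185, -0.0013, -0.057, 0, 0, 0, -1], [0.0228, -0.0016, -0.0704, 0, 0, 0, -1], [0.0247, -0.0018, -0.0761, 0, 0, 0, -1], [0.026, -0.0018, -0.08, 0, 0, 0, -1], [0.0272, -0.0019, -0.0837, 0, 0, 0, -1], [0.0272, -0.0019, -0.0837, 0, 0, 0, -1], [0.0272, -0.0019, -0.0837, 0, 0, 0, -1]]}}

```text
time_s: 23.9
ee_pos: [524.5, -2.5, 122.7]
ee_rot: [179.3, -18.0, -1.8]
force: [-2.3, -0.9, 0.4]
gripper_width: 24.1
gripper_force: 45.0
```

```bash
cat > chk.py <<'E'
from workcell import env, eyes
from h import *
from scipy.spatial.transform import Rotation as Ro
st=env.state();p=st["ee_pos"];R=Ro.from_euler("xyz",st["ee_rot"],degrees=True).as_matrix()
n=np.array([-.3083,.0216,.9511]);spot=np.array([549,-4.1,45.4]);a=-R[:,2]
tip=p-84.4*a;d=tip-spot
print(p,st["ee_rot"],st["force"],st["gripper_force"],"along n",d@n,"lateral",d-(d@n)*n)
E
python3 chk.py
```

```text
[524.50027061  -2.54287379 122.73695271] [179.32380963 -17.9652311   -1.84811808] [-2.29138831 -0.93853109  0.43193927] 44.99535083770752 along n -3.2624161880293214 lateral [ 0.47931154 -0.20741973  0.16044578]
```

Emit:
{"fn": "send_rows", "kwargs": {"motion": [[0.0012, 0, -0.0038, 0, 0, 0, -1], [0.0025, 0, -0.0076, 0, 0, 0, -1], [0.0025, 0, -0.0076, 0, 0, 0, -1], [0.0025, 0, -0.0076, 0, 0, 0, -1], [0.0025, 0, -0.0076, 0, 0, 0, -1], [0.0025, 0, -0.0076, 0, 0, 0, -1]]}}

```text
time_s: 24.65
ee_pos: [526.0, -2.6, 118.9]
ee_rot: [179.3, -18.0, -1.8]
force: [-3.1, 0.2, 1.1]
gripper_width: 23.9
gripper_force: 45.0
```

```bash
cat >> chk.py <<'E'
s=eyes.grab_frame("side");b=s["pixels"][200:275,265:365,::-1]
cv2.imwrite("pics/m4.png",cv2.resize(b,None,fx=7,fy=7,interpolation=cv2.INTER_CUBIC))
E
python3 chk.py
```

```text
[526.02007764  -2.57157308 118.91422452] [179.32175652 -17.9870666   -1.84604887] [-3.09321916  0.21407317  1.11071041] 44.99591946601868 along n -7.367396460935995 lateral [ 0.76408778 -0.15052074  0.25192442]
```

View pics/m4.png

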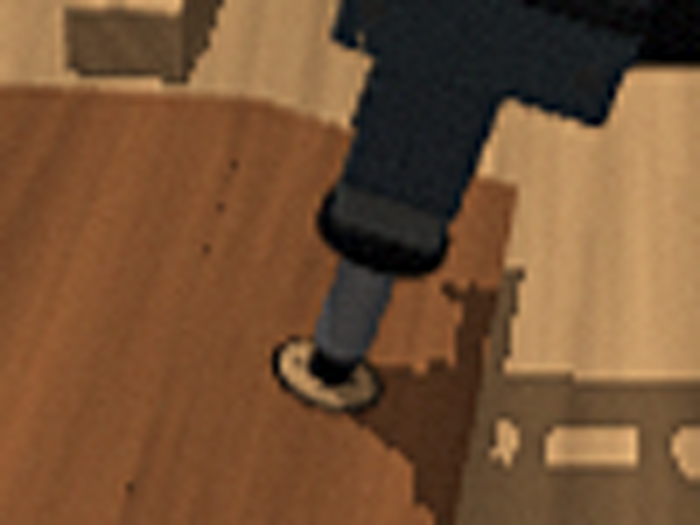

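The last view shows the foot inside the ring (ring and foot both near 312,253). The foot is visibly shortened, the meter is square to the face, and the wrist force has changed by about 3 N. I hand it in.

```bash
python3 -c "
from workcell import env
print(env.job_done())"
```

```text
the job is handed in; nothing more can be done
None
```

I laid the spoon and gouge in their own trays and handed the job in with the meter held square on the mark, its foot inside the ring and pushed in an estimated 7 mm (about 3 N); the hand-in returned no verdict.

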